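# Roll bearing spindles on the granite plate and scrap the bent one

## Robot

A 6-joint arm with a two-finger parallel gripper is mounted at the origin on a cart in front of the work surface, level with it; the furniture and walls round the work are solid. World frame = base frame: x ahead of the robot, y to its left, z up, the work surface at z = 0. Lengths are in m, angles in rad, forces in N, time in s.
With the tool pointing down it reaches from about 0.425 to 1.125 m from the base axis. Payload 14.9 kg.
Tool frame: the origin (TCP) lies midway between the tips of the shut fingers; the grasp point (between the pads) lies 19 mm behind it (bot.grasp_offset is the distance from the TCP to the grasp point, in m); z points along the fingers, y is the line along which they close (so a half turn about z gives the same grasp; the last joint's range is limited). The gripper opens to 91 mm and grips with 3 to 60 N. Pads are 32 mm wide; open, the fingers measure 118 mm over their backs; the gripper's body (76 mm by 178 mm) begins 60 mm behind the grasp point.
Start: joints at [1.15, 0.379, 1.734, -0, 1.028, -0.033], TCP at [0.265, 0.648, 0.182] pointing down, gripper open.
Joint ranges: [-2.77, 2.77], [-0.74, 2.19], [0, 2.66], [-1.06, 4.2], [0.31, 2.87], [-3.08, 3.08]. Speed limits (rad/s): [1.89, 1.89, 2.39, 3.14, 3.14, 3.14].

## Interface

Orientations are given as a unit quaternion [x, y, z, w].
In Python, from station import bot gives the robot as it stands.
- The arm moves only by the shell command python3 -m handwheel 'ROWS' [FORCE]. ROWS is JSON, a list of rows, each a list of 3 entries, a list of its own where there are three numbers: the shift along the tool's x, y, z in units of 0.5 m (1.0 is 0.5 m), then the turn about the tool's z in units of 90 degrees (1.0 is 90 degrees), then the gripper command: -1 is fully open, 1 is shut, values between are in proportion. In form: [[[dx, dy, dz], turn, jaw], ...]. A call has 1 to 12 rows; each row is the pose to reach, as a shift and turn from the pose commanded when the call began, along the tool's axes at that moment; what a row does not reach only later rows make up. A row lasts 1/12 s, in which the tool goes at most 41.7 mm and 7.16 degrees, less where a joint would pass 70% of its speed; a pose out of reach is approached as far as the arm can. A call with a number of a shift or a turn outside -1 to 1 is refused whole. A call with a gripper value outside its range is refused whole. The fingers move at their own pace and stop on an object; FORCE is the grip in N (left out, the last holds). Time passes only in rows, so rows that repeat a pose let the fingers close. It gives the time, the measured TCP pose, the force, the opening and the grip force at its end, in the units of the state.
- bot.observe(): the state, without advancing time (a new reading comes with each control period).
- bot.camera(name): name is "side" or "top"; returns a dict with "color" (384x512x3 uint8, red, green, blue), "fovy" (degrees; the focal length in pixels is half the picture's height over the tangent of half this angle, whatever the lens; pixels are square), "cx", "cy" (the principal point, pixels), "k1" (the pictures are not rectified: a ray, as slopes to the right and down, at radius r is drawn at 1 + k1 r^2 times it, then the intrinsics apply), "R" (3x3) and "t" (3): a world point X has camera coordinates R X + t. Camera axes: x right, y down, z forward; pixel columns grow to the right and rows downward; lengths in m; the calibration is good to about 2 mm. A picture is of the moment at which its call begins. There is no depth.
- bot.sign_off(): hands the job in; it is judged then, once.
The state is a dict: "time": time; "qpos": joint angles; "joint_velocities": joint speeds; "tau": joint torques, N m; "tcp_pos": TCP position; "tcp_rot": TCP orientation; "ft_force": force on the tool from outside, world axes, zero at the start; "wrist_torque": the same for the moment, N m; "finger_gap": finger opening in m; "grasp_force": force on a finger pad.
Only numpy, scipy, OpenCV 4.12 (cv2) and the standard library are available. Lean on these libraries where they do the work, as an engineer would, in place of code of your own. Each camera call takes 0.05 s, during which the arm holds its last target. There are 200 camera calls.

## Task

Check the three steel spindles on the granite plate for straightness: take the rolling float by its wooden rib and, pressing lightly with its flat sole, roll each spindle by at least one full turn along the plate, on towards the plate's empty end, so that a bent one gives itself away by lifting the float. Then stand the float back on the bench on its sole, and lay the bent spindle in the metal scrap tray; the straight ones stay on the plate where rolling left them.

Things in the scene. Friction and masses are not known exactly. Their poses are not given: they have to be found in the camera images.
- plate: Dark granite surface plate, fixed, 140 mm (its x) by 260 mm (its y). Origin: centre of its underside, on the bench; the flat top is 40 mm above the origin. The spindles lie across it (along its x) near y = -90, -22 and +46 mm, loose, about 68 mm apart; the empty end is the +y end (the robot's left).
- spindle_1_centre (a point): Ground steel spindle, 12 mm diameter, 110 mm long, 0.1 kg; point at its middle, 6 mm above the plate; its x axis runs along the spindle, y and z turn as it rolls. A full turn carries it 38 mm. One of the three is bent (its middle stands 2.5 mm out of the line of its ends), the others are straight; the bent one can lie in any of the three places.
- spindle_2_centre (a point): Another such spindle: same size, point and axes. All surfaces are hard: touch down slowly (under 10 mm/s). About 5 N is a light pressure; more than 25 N marks spindle and plate.
- spindle_3_centre (a point): Another such spindle: same size, point and axes. With the float held at one height the force rises by 20 N or more as a bent spindle turns, and stays within a few N over a straight one.
- float_grip (a point): Rolling float, loose, 0.25 kg: a rigid, flat, hard aluminium sole 64 mm (x) by 60 mm (y) by 12 mm thick with an upright wooden rib, 52 mm long (x), 16 mm thick (y), up to 58 mm above the sole's underside. The point: middle of the rib, 40 mm above the underside; z up. Rolling, it travels twice as far as the spindle (75 mm a turn), so it starts with the spindle under its leading half.
- tray_floor (a point): Open aluminium scrap tray, fixed, 140 mm (x) by 100 mm (y), walls 3 mm thick and 28 mm high over all; the point is the centre of its inner floor, 3 mm above the bench.
- counterweight: Bystander: round metal counterweight, 38 mm diameter, 22 mm high, on the bench; origin under its centre.
- pulley: Bystander: small white stepped pulley, 24 mm diameter, 20 mm high, on the bench; origin under its centre.
- screwdriver: Bystander: blue screwdriver lying on the bench, 184 mm long; origin under its middle.
Not all that is in view belongs to the job. What is shaped like the part that bears spindle_2_centre but pink is not meant.

How it is judged:
By the outcome, as a careful person would: the job done as asked, in the order asked, and still so for the second after the job is handed in, with the robot touching nothing.
It also fails if it takes over 72 s, if anything falls off the work surface, if the arm or the gripper's body presses on something with over 40 N, if the wrist force passes 120 N, or if a joint passes its speed limit or range.

## Working session

There is one attempt and no reset: what is moved stays moved. The work goes in short steps, Python scripts to look and compute and a shell command to move; the robot and the scene stay as the last step left them, time stands still between calls to the robot, and variables do not carry over. Pictures are saved under pics/ and viewed, at most 10 in all, crops included, and the job is handed in when it is done.

```bash
mkdir -p pics; cat > h.py <<'E'
import numpy as np, cv2, json
from station import bot
def cam(n):
    c=bot.camera(n); h,w=c["color"].shape[:2]; c["f"]=h/2/np.tan(np.radians(c["fovy"])/2); return c
def ray(c,u,v):
    d=np.array([(u-c["cx"])/c["f"],(v-c["cy"])/c["f"]]); s=d.copy()
    for _ in range(30): s=d/(1+c["k1"]*(s@s))
    R=np.array(c["R"]);t=np.array(c["t"])
    return -R.T@t, R.T@np.array([s[0],s[1],1.])
def hit(c,u,v,z):
    o,d=ray(c,u,v); return o+d*(z-o[2])/d[2]
def proj(c,X):
    p=np.array(c["R"])@np.array(X)+np.array(c["t"]); s=p[:2]/p[2]; s=s*(1+c["k1"]*(s@s)); return s*c["f"]+[c["cx"],c["cy"]]
def save(c,name,box=None,k=1.5):
    im=c["color"][:,:,::-1]
    if box: im=im[box[1]:box[3],box[0]:box[2]]
    cv2.imwrite("pics/"+name,cv2.resize(im,None,fx=k,fy=k,interpolation=cv2.INTER_CUBIC))
E
python3 - <<'E'
from h import *
for n in("top","side"):
    c=cam(n); save(c,n+"0.png"); print(n,c["fovy"],c["cx"],c["cy"],c["k1"],-np.array(c["R"]).T@c["t"],np.array(c["R"])[2])
s=bot.observe(); print(s["tcp_pos"],s["tcp_rot"],s["time"],s["ft_force"],bot.grasp_offset)
from scipy.spatial.transform import Rotation as Ro
print(Ro.from_quat(s["tcp_rot"]).as_matrix())
E
```

```text
top 46.22466608184668 253.17956202181736 191.69198641553857 0.019747572916121624 [0.16888658 0.07562936 1.41709362] [ 0.13873798 -0.00779347 -0.99029846]
side 46.11324390942883 251.26934176169053 194.35860026740227 -0.12538360703595183 [-0.16298215 -1.30542376  0.85554283] [ 0.32593204  0.81745581 -0.47490453]
[0.26455713 0.64766807 0.18114512] [ 1.92670654e-01  9.81263355e-01 -4.87897108e-04 -1.00061292e-04] 0.1 [-0.02430438  1.08738473  0.81941283] 0.0188
[[-9.25756018e-01  3.78121207e-01 -3.84379867e-04]
 [ 3.78121402e-01  9.25755562e-01 -9.18953357e-04]
 [ 8.36604805e-06 -9.96068855e-04 -9.99999504e-01]]
```

View pics/top0.png

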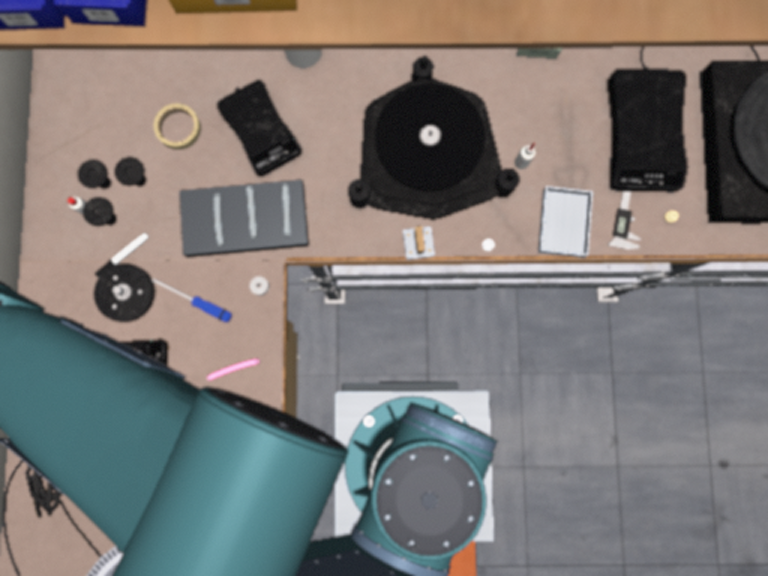

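View pics/side0.png

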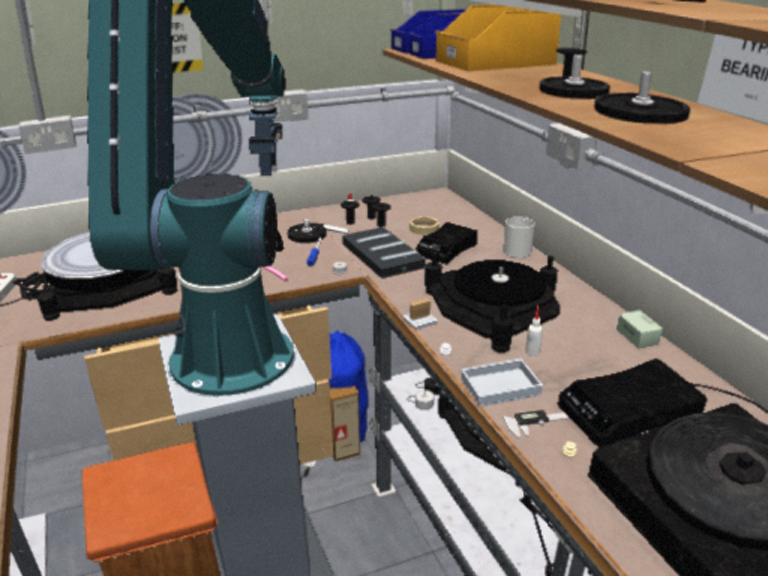

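The top view shows the plate at about (244,217) in the 1.5x picture, with three spindles across it. The float is at (420,241) and the tray at (566,221). I'll enlarge both regions.

```bash
python3 - <<'E'
from h import *
c=cam("top"); 
a=c["color"][112:177,112:212,::-1]; b=c["color"][118:178,260:400,::-1]
A=cv2.resize(a,None,fx=5,fy=5,interpolation=cv2.INTER_CUBIC); B=cv2.resize(b,None,fx=5,fy=5,interpolation=cv2.INTER_CUBIC)
o=np.zeros((325+270,700,3),np.uint8); o[:325,:500]=A; o[325:]=B[:270]
cv2.imwrite("pics/crop1.png",o)
E
```

```text
(no output)
```

View pics/crop1.png

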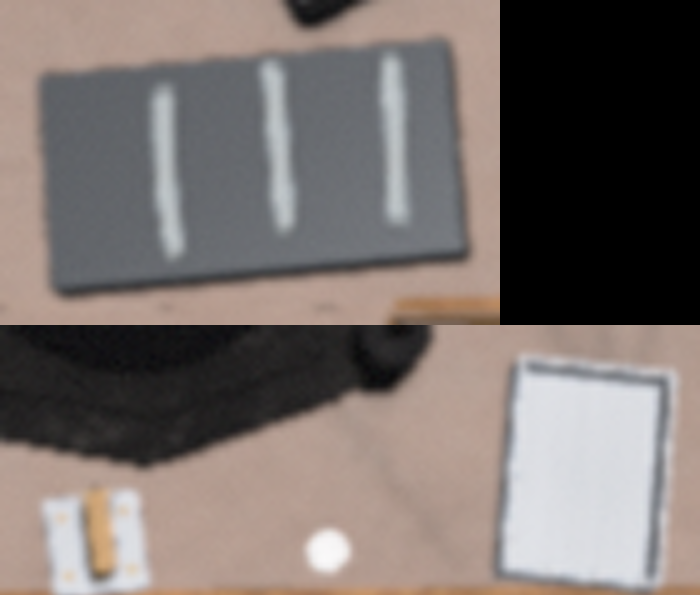

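Upper crop: the plate top's corners are at (40,75), (447,40), (467,255) and (58,287). The spindles run (163,88)-(175,257), (272,62)-(286,230) and (391,57)-(398,224). Lower crop: the float's rib top runs (97,490)-(104,577), and the tray corners are at (518,358), (675,373), (658,585) and (498,577).

```bash
python3 - <<'E'
from h import *
c=cam("top"); np.set_printoptions(precision=4,suppress=True)
P=lambda U,V:((U+.5)/5-.5+112,(V+.5)/5-.5+112)
Q=lambda U,V:((U+.5)/5-.5+260,(V-325+.5)/5-.5+118)
def show(n,pts,f,z):
    X=np.array([hit(c,*f(*p),z) for p in pts])[:,:2]; print(n,X.tolist() if 0 else X.round(4).tolist(),"mean",X.mean(0)); return X
X=show("plate",[(40,75),(447,40),(467,255),(58,287)],P,.04)
print("len",np.linalg.norm(X[1]-X[0]),np.linalg.norm(X[2]-X[3]),np.linalg.norm(X[0]-X[3]),np.linalg.norm(X[1]-X[2]))
def ang(d): return np.degrees(np.arctan2(d[1],d[0]))
print("yaw plate",ang(X[0]-X[1])-90,ang(X[3]-X[2])-90)
for n,p in(("L",[(163,88),(175,257)]),("M",[(272,62),(286,230)]),("R",[(391,57),(398,224)])):
    S=show(n,p,P,.05); print(np.linalg.norm(S[0]-S[1]),ang(S[0]-S[1]))
X=show("sole",[(45,500),(138,490),(148,585),(55,592)],Q,.012); print(ang(X[0]-X[3]),ang(X[1]-X[2]),ang(X[0]-X[1])-90)
X=show("rib",[(97,490),(104,577)],Q,.058); print(np.linalg.norm(X[0]-X[1]),ang(X[0]-X[1]))
X=show("tray",[(518,358),(675,373),(658,585),(498,577)],Q,.028); print(ang(X[0]-X[3]),ang(X[1]-X[2]))
E
```

```text
plate [[0.5713, 0.4828], [0.5928, 0.2277], [0.4544, 0.2142], [0.4358, 0.4674]] mean [0.5136 0.348 ]
len 0.2560264849103468 0.25387258917917 0.13641581012258255 0.1390392781956803
yaw plate 4.81808945939197 4.215548427477913
L [[0.5597, 0.4032], [0.4522, 0.3932]] mean [0.5059 0.3982]
0.10792966404419545 5.322798497041505
M [[0.5761, 0.3357], [0.4688, 0.3252]] mean [0.5224 0.3305]
0.10777311617214463 5.624183706703495
R [[0.5789, 0.2615], [0.4722, 0.256]] mean [0.5256 0.2587]
0.10687442614579999 2.9413115078452425
sole [[0.4914, 0.0143], [0.4976, -0.0452], [0.4358, -0.0504], [0.4317, 0.0087]] mean [ 0.4641 -0.0182]
5.345307455345983 4.832256678327005 5.880037441769247
rib [[0.487, -0.0159], [0.4322, -0.0193]] mean [ 0.4596 -0.0176]
0.054832932408942145 3.592554932547437
tray [[0.5781, -0.2875], [0.5674, -0.3869], [0.4305, -0.3693], [0.4363, -0.2691]] mean [ 0.5031 -0.3282]
-7.392109485873127 -7.316837396424921
```

```bash
cat >> h.py <<'E'
from scipy.spatial.transform import Rotation as Ro
def go(x,y,z,yaw=None):
    "units for a shift to TCP target (m); yaw = world angle of the tool's y axis, deg"
    s=bot.observe(); R=Ro.from_quat(s["tcp_rot"]).as_matrix()
    d=R.T@(np.array([x,y,z])-s["tcp_pos"])/.5
    a=np.degrees(np.arctan2(R[1,1],R[0,1])); t=0 if yaw is None else -((yaw-a+90)%180-90)/90
    print("shift",d.round(4).tolist(),"turn",round(t,4),"t",round(s["time"],2))
def st():
    s=bot.observe(); R=Ro.from_quat(s["tcp_rot"]).as_matrix()
    print(round(s["time"],2),s["tcp_pos"].round(4) if hasattr(s["tcp_pos"],"round") else np.round(s["tcp_pos"],4),"yaw",round(np.degrees(np.arctan2(R[1,1],R[0,1])),2),"F",np.round(s["ft_force"],1),"gap",round(s["finger_gap"],4),"g",round(s["grasp_force"],1))
E
python3 -c "
from h import *
go(.5,.3,.19,95)"
```

```text
shift [-0.6988, -0.4658, -0.017] turn -0.3024 t 0.2
```

```bash
python3 -m handwheel '[[[-0.7,-0.466,-0.017],-0.302,-1],[[-0.7,-0.466,-0.017],-0.302,-1],[[-0.7,-0.466,-0.017],-0.302,-1],[[-0.7,-0.466,-0.017],-0.302,-1],[[-0.7,-0.466,-0.017],-0.302,-1],[[-0.7,-0.466,-0.017],-0.302,-1],[[-0.7,-0.466,-0.017],-0.302,-1],[[-0.7,-0.466,-0.017],-0.302,-1],[[-0.7,-0.466,-0.017],-0.302,-1],[[-0.7,-0.466,-0.017],-0.302,-1],[[-0.7,-0.466,-0.017],-0.302,-1],[[-0.7,-0.466,-0.017],-0.302,-1]]'; python3 -c "
from h import *
st();go(.462,-.018,.12,95)"
```

```text
time: 1.2
tcp_pos: [0.5017, 0.2982, 0.1903]
tcp_rot: [-0.042, 0.999, -0.0, 0.0]
ft_force: [-0.7, 0.4, 0.6]
finger_gap: 0.0912
grasp_force: 0.0
1.2 [0.5017 0.2982 0.1903] yaw 94.78 F [-0.7  0.4  0.6] gap 0.0912 g 0.0
shift [0.1317, -0.6237, 0.1405] turn -0.0025 t 1.2
```

```bash
python3 -m handwheel '[[[0.132,-0.624,0],0,-1],[[0.132,-0.624,0],0,-1],[[0.132,-0.624,0],0,-1],[[0.132,-0.624,0],0,-1],[[0.132,-0.624,0],0,-1],[[0.132,-0.624,0],0,-1],[[0.132,-0.624,0],0,-1],[[0.132,-0.624,0],0,-1],[[0.132,-0.624,0.14],0,-1],[[0.132,-0.624,0.14],0,-1],[[0.132,-0.624,0.14],0,-1],[[0.132,-0.624,0.14],0,-1]]'>/dev/null; python3 -c "
from h import *
st();go(.462,-.018,.021,95)
c=cam('side');save(c,'s1.png',(200,150,400,290),4)
np.set_printoptions(precision=1)
print(proj(c,[.462,-.018,.058]))"
```

```text
2.2 [ 0.461  -0.0157  0.1198] yaw 95.01 F [-0.4  0.6  1. ] gap 0.0913 g 0.0
shift [-0.0022, -0.0049, 0.1975] turn 0.0001 t 2.2
[280.  200.6]
```

View pics/s1.png

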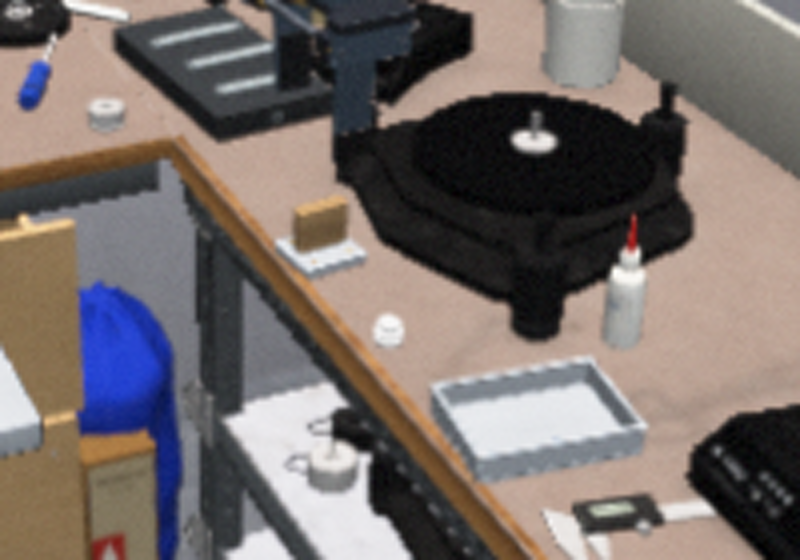

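The rib's top is at crop (320,205), which is image (280,201), exactly where I predicted. I'll descend and grip.

```bash
python3 -m handwheel '[[[-0.002,-0.005,0.05],0,-1],[[-0.002,-0.005,0.11],0,-1],[[-0.002,-0.005,0.16],0,-1],[[-0.002,-0.005,0.19],0,-1],[[-0.002,-0.005,0.197],0,-1],[[-0.002,-0.005,0.197],0,1],[[-0.002,-0.005,0.197],0,1],[[-0.002,-0.005,0.197],0,1],[[-0.002,-0.005,0.197],0,1],[[-0.002,-0.005,0.197],0,1],[[-0.002,-0.005,0.197],0,1],[[-0.002,-0.005,0.197],0,1]]' 40 >/dev/null; python3 -c "
from h import *
st()"
```

```text
3.25 [ 0.4632 -0.019   0.022 ] yaw 94.96 F [ 0.3  0.8 -0. ] gap 0.0474 g 0.0
```

```bash
python3 -m handwheel '[[[0,0,0],0,1],[[0,0,0],0,1],[[0,0,0],0,1],[[0,0,0],0,1],[[0,0,0],0,1],[[0,0,0],0,1],[[0,0,0],0,1],[[0,0,0],0,1],[[0,0,0],0,1],[[0,0,0],0,1],[[0,0,0],0,1]]' >/dev/null; python3 -c "
from h import *
st()"
```

```text
4.17 [ 0.463  -0.019   0.0217] yaw 94.96 F [ 0.1  0.1 -2.1] gap 0.0152 g 40.0
```

```bash
python3 -m handwheel '[[[0,0,-0.01],0,1],[[0,0,-0.03],0,1],[[0,0,-0.07],0,1],[[0,0,-0.12],0,1],[[0,0,-0.18],0,1],[[0,0,-0.24],0,1],[[0,0,-0.26],0,1],[[0,0,-0.26],0,1],[[0,0,-0.26],0,1]]' >/dev/null; python3 -c "
from h import *
st();go(.5078,.3763,.10,95)"
```

```text
4.92 [ 0.4629 -0.019   0.1516] yaw 94.96 F [-0.1  0.7 -2.4] gap 0.0154 g 40.0
shift [-0.1577, 0.7798, 0.1033] turn -0.0004 t 4.92
```

```bash
python3 -m handwheel '[[[-0.158,0.78,0],0,1],[[-0.158,0.78,0],0,1],[[-0.158,0.78,0],0,1],[[-0.158,0.78,0],0,1],[[-0.158,0.78,0],0,1],[[-0.158,0.78,0],0,1],[[-0.158,0.78,0],0,1],[[-0.158,0.78,0],0,1],[[-0.158,0.78,0],0,1],[[-0.158,0.78,0],0,1],[[-0.158,0.78,0],0,1],[[-0.158,0.78,0],0,1]]' >/dev/null; python3 -m handwheel '[[[0,0,0.05],0,1],[[0,0,0.103],0,1],[[0,0,0.123],0,1],[[0,0,0.123],0,1],[[0,0,0.123],0,1]]'>/dev/null; python3 -c "
from h import *
st();go(.5078,.3763,.074,95)
c=cam('side');save(c,'s2.png',(210,140,310,215),7)
c=cam('top');save(c,'t2.png',(105,100,225,190),6)"
```

```text
6.33 [0.5077 0.3755 0.0898] yaw 94.92 F [-0.4  0.9 -2.3] gap 0.0153 g 40.0
shift [-0.0003, 0.0016, 0.0316] turn -0.0009 t 6.33
```

View pics/s2.png

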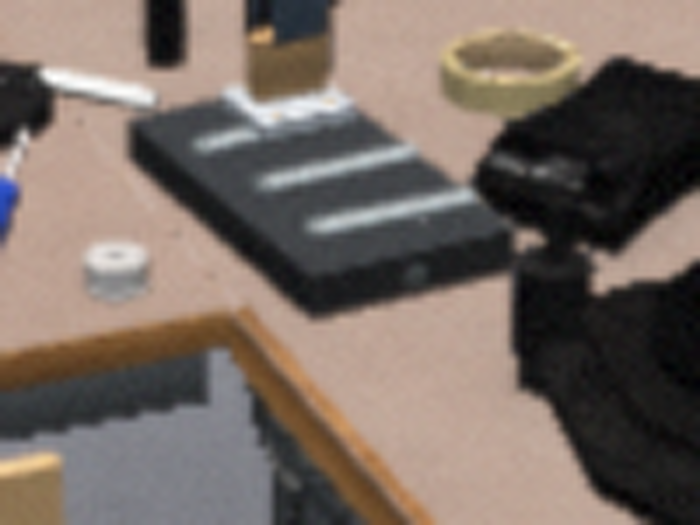

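The float hangs over the left spindle, whose end shows at crop (220,143). The other two spindles are clear. Next is a slow touch-down with a force check between steps.

```bash
cat > chk.py <<'E'
import sys; from h import *
s=bot.observe(); f=s["ft_force"][2]+2.3; print(round(s["time"],2),np.round(s["tcp_pos"],4),"press",round(f,1))
sys.exit(not(float(sys.argv[1])<=f<=float(sys.argv[2])))
E
python3 -m handwheel '[[[0,0.0016,0.01],0,1],[[0,0.0016,0.018],0,1],[[0,0.0016,0.022],0,1],[[0,0.0016,0.024],0,1],[[0,0.0016,0.024],0,1]]'>/dev/null; python3 chk.py -9 2.5 && python3 -m handwheel '[[[0,0,0.0012],0,1],[[0,0,0.0024],0,1],[[0,0,0.0036],0,1]]'>/dev/null && python3 chk.py -9 2.5 && python3 -m handwheel '[[[0,0,0.001],0,1],[[0,0,0.001],0,1]]'>/dev/null && python3 chk.py -9 2.5 && python3 -m handwheel '[[[0,0,0.001],0,1],[[0,0,0.001],0,1]]'>/dev/null && python3 chk.py -9 2.5 && python3 -m handwheel '[[[0,0,0.001],0,1],[[0,0,0.001],0,1]]'>/dev/null && python3 chk.py -9 2.5 && python3 -m handwheel '[[[0,0,0.001],0,1],[[0,0,0.001],0,1]]'>/dev/null && python3 chk.py -9 2.5 && python3 -m handwheel '[[[0,0,0.001],0,1],[[0,0,0.001],0,1]]'>/dev/null && python3 chk.py -9 2.5 && python3 -m handwheel '[[[0,0,0.001],0,1],[[0,0,0.001],0,1]]'>/dev/null && python3 chk.py -9 2.5 && python3 -m handwheel '[[[0,0,0.001],0,1],[[0,0,0.001],0,1]]'>/dev/null && python3 chk.py -9 2.5
```

```text
6.85 [0.5078 0.3771 0.078 ] press -0.8
7.1 [0.508  0.3773 0.0765] press 0.4
7.27 [0.5079 0.3772 0.0759] press 0.6
7.43 [0.508  0.3772 0.0754] press 0.1
7.6 [0.508  0.3772 0.0749] press -0.5
7.77 [0.5079 0.3772 0.0744] press 0.2
7.93 [0.5079 0.3772 0.0739] press -0.4
8.1 [0.5081 0.3773 0.0736] press 2.1
8.27 [0.5082 0.3774 0.0733] press 5.2
```

```bash
r(){ python3 chk.py 2 12; }; python3 -m handwheel '[[[0,0.003,0],0,1],[[0,0.008,0],0,1],[[0,0.013,0],0,1]]'>/dev/null && r && python3 -m handwheel '[[[0,0.005,0],0,1],[[0,0.01,0],0,1],[[0,0.015,0],0,1]]'>/dev/null && r && python3 -m handwheel '[[[0,0.005,0],0,1],[[0,0.01,0],0,1],[[0,0.015,0],0,1]]'>/dev/null && r && python3 -m handwheel '[[[0,0.005,0],0,1],[[0,0.01,0],0,1],[[0,0.015,0],0,1]]'>/dev/null && r && python3 -m handwheel '[[[0,0.005,0],0,1],[[0,0.01,0],0,1],[[0,0.015,0],0,1]]'>/dev/null && r && python3 -m handwheel '[[[0,0.005,0],0,1],[[0,0.01,0],0,1],[[0,0.015,0],0,1]]'>/dev/null && r && python3 -m handwheel '[[[0,0.005,0],0,1],[[0,0.01,0],0,1],[[0,0.015,0],0,1]]'>/dev/null && r && python3 -m handwheel '[[[0,0.005,0],0,1],[[0,0.01,0],0,1],[[0,0.015,0],0,1]]'>/dev/null && r && python3 -m handwheel '[[[0,0.005,0],0,1],[[0,0.01,0],0,1],[[0,0.015,0],0,1]]'>/dev/null && r && python3 -m handwheel '[[[0,0.005,0],0,1],[[0,0.01,0],0,1],[[0,0.015,0],0,1]]'>/dev/null && r && python3 -m handwheel '[[[0,0.005,0],0,1],[[0,0.01,0],0,1],[[0,0.015,0],0,1]]'>/dev/null && r && python3 -m handwheel '[[[0,0.005,0],0,1],[[0,0.01,0],0,1],[[0,0.013,0],0,1]]'>/dev/null && r
```

```text
8.52 [0.5078 0.3839 0.0736] press 11.3
8.77 [0.5072 0.3916 0.0739] press 13.8
```

The force is rising, so this one may be bent. I'll ease up a little and continue.

```bash
r(){ python3 chk.py 2.5 14; }; python3 -m handwheel '[[[0,0.003,-0.001],0,1],[[0,0.006,-0.001],0,1],[[0,0.01,-0.001],0,1]]'>/dev/null && r && python3 -m handwheel '[[[0,0.005,0],0,1],[[0,0.01,0],0,1]]'>/dev/null && r && python3 -m handwheel '[[[0,0.005,0],0,1],[[0,0.01,0],0,1]]'>/dev/null && r && python3 -m handwheel '[[[0,0.005,0],0,1],[[0,0.01,0],0,1]]'>/dev/null && r && python3 -m handwheel '[[[0,0.005,0],0,1],[[0,0.01,0],0,1]]'>/dev/null && r && python3 -m handwheel '[[[0,0.005,0],0,1],[[0,0.01,0],0,1]]'>/dev/null && r && python3 -m handwheel '[[[0,0.005,0],0,1],[[0,0.01,0],0,1]]'>/dev/null && r && python3 -m handwheel '[[[0,0.005,0],0,1],[[0,0.01,0],0,1]]'>/dev/null && r && python3 -m handwheel '[[[0,0.005,0],0,1],[[0,0.01,0],0,1]]'>/dev/null && r
```

```text
9.02 [0.5067 0.3965 0.0741] press 9.6
9.18 [0.5062 0.4015 0.0741] press 8.4
9.35 [0.5057 0.4065 0.074 ] press 6.8
9.52 [0.5052 0.4114 0.0737] press 6.6
9.68 [0.5046 0.4163 0.0735] press 10.0
9.85 [0.5044 0.4212 0.074 ] press 16.8
```

```bash
r(){ python3 chk.py 2.5 14; }; python3 -m handwheel '[[[0,0.002,-0.0016],0,1],[[0,0.006,-0.0016],0,1]]'>/dev/null && r && python3 -m handwheel '[[[0,0.005,0],0,1],[[0,0.01,0],0,1]]'>/dev/null && r && python3 -m handwheel '[[[0,0.005,0],0,1],[[0,0.01,0],0,1]]'>/dev/null && r && python3 -m handwheel '[[[0,0.005,0],0,1],[[0,0.01,0],0,1]]'>/dev/null && r && python3 -m handwheel '[[[0,0.005,0],0,1],[[0,0.01,0],0,1]]'>/dev/null && r && python3 -m handwheel '[[[0,0.005,0],0,1],[[0,0.01,0],0,1]]'>/dev/null && r && python3 -m handwheel '[[[0,0.005,0],0,1],[[0,0.01,0],0,1]]'>/dev/null && r && python3 -m handwheel '[[[0,0.005,0],0,1],[[0,0.01,0],0,1]]'>/dev/null && r && python3 -m handwheel '[[[0,0.005,0],0,1],[[0,0.008,0],0,1]]'>/dev/null && r
```

```text
10.02 [0.5041 0.4241 0.0745] press 12.6
10.18 [0.5038 0.4293 0.0749] press 16.7
```

```bash
r(){ python3 chk.py 2.5 14; }; python3 -m handwheel '[[[0,0.002,-0.002],0,1],[[0,0.006,-0.002],0,1]]'>/dev/null && r && python3 -m handwheel '[[[0,0.005,0],0,1],[[0,0.01,0],0,1]]'>/dev/null && r && python3 -m handwheel '[[[0,0.005,0],0,1],[[0,0.01,0],0,1]]'>/dev/null && r && python3 -m handwheel '[[[0,0.005,0],0,1],[[0,0.01,0],0,1]]'>/dev/null && r && python3 -m handwheel '[[[0,0.005,0],0,1],[[0,0.01,0],0,1]]'>/dev/null && r && python3 -m handwheel '[[[0,0.005,0],0,1],[[0,0.01,0],0,1]]'>/dev/null && r && python3 -m handwheel '[[[0,0.005,0],0,1],[[0,0.01,0],0,1]]'>/dev/null && r && python3 -m handwheel '[[[0,0.005,0],0,1],[[0,0.008,0],0,1]]'>/dev/null && r
```

```text
10.35 [0.5033 0.4321 0.0754] press 10.2
10.52 [0.5029 0.4373 0.0755] press 9.5
10.68 [0.5024 0.4424 0.0754] press 7.4
10.85 [0.5018 0.4472 0.0751] press 4.0
11.02 [0.5012 0.452  0.0747] press -0.2
```

Contact is lost at the low point of the bend, so I'll lower slightly and roll on.

```bash
python3 -m handwheel '[[[0,0,0.0011],0,1],[[0,0,0.0022],0,1],[[0,0,0.0022],0,1]]'>/dev/null; python3 chk.py 2.5 14|| { python3 -m handwheel '[[[0,0,0.0008],0,1],[[0,0,0.0008],0,1]]'>/dev/null; python3 chk.py 2.5 14; } && python3 -m handwheel '[[[0,0.005,0],0,1],[[0,0.01,0],0,1]]'>/dev/null && python3 chk.py 2.5 13 && python3 -m handwheel '[[[0,0.005,0],0,1],[[0,0.01,0],0,1]]'>/dev/null && python3 chk.py 2.5 13
```

```text
11.27 [0.5013 0.4517 0.0738] press 0.0
11.43 [0.5015 0.4518 0.0737] press 1.7
```

```bash
python3 -m handwheel '[[[0,0,0.001],0,1],[[0,0,0.001],0,1]]'>/dev/null; python3 chk.py 2.5 14 && python3 -m handwheel '[[[0,0.005,0],0,1],[[0,0.01,0],0,1]]'>/dev/null && python3 chk.py 2 13 && python3 -m handwheel '[[[0,0.005,0],0,1],[[0,0.01,0],0,1]]'>/dev/null && python3 chk.py 2 13&& python3 -m handwheel '[[[0,0.005,0],0,1],[[0,0.007,0],0,1]]'>/dev/null && python3 chk.py 2 13
```

```text
11.6 [0.5016 0.452  0.0736] press 7.2
11.77 [0.5012 0.457  0.0737] press 8.8
11.93 [0.5008 0.4622 0.0738] press 9.8
12.1 [0.5005 0.466  0.0739] press 10.4
```

```bash
python3 -m handwheel '[[[0,0,-0.004],0,1],[[0,0,-0.02],0,1],[[0,0,-0.05],0,1],[[0,0,-0.06],0,1],[[0,0,-0.06],0,1]]'>/dev/null;  python3 -c "
from h import *
st();go(.5243,.3086,.085,95)
c=cam('side');save(c,'s3.png',(210,140,310,215),7)"
```

```text
12.52 [0.5013 0.4662 0.1057] yaw 94.95 F [ 0.7 -0.2 -2.7] gap 0.0155 g 40.0
shift [-0.0184, -0.318, 0.0408] turn -0.0005 t 12.52
```

View pics/s3.png

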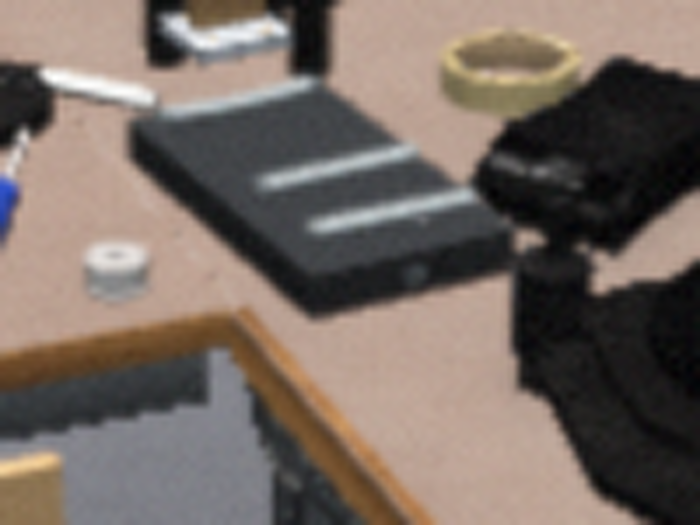

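The rolled spindle now spans crop (165,113)-(315,83), near the plate's far end. On to the middle spindle.

```bash
python3 -c "
from h import *
c=cam('side')
for p in((165,113),(315,83)): print(hit(c,210+p[0]/7,140+p[1]/7,.05).round(4))"
python3 -m handwheel '[[[-0.018,-0.318,0],0,1],[[-0.018,-0.318,0],0,1],[[-0.018,-0.318,0],0,1],[[-0.018,-0.318,0],0,1],[[-0.018,-0.318,0],0,1],[[-0.018,-0.318,0],0,1],[[-0.018,-0.318,0.03],0,1],[[-0.018,-0.318,0.045],0,1],[[-0.018,-0.318,0.055],0,1],[[-0.018,-0.318,0.057],0,1],[[-0.018,-0.318,0.058],0,1],[[-0.018,-0.318,0.058],0,1]]'>/dev/null; r(){ python3 chk.py -9 2.8; }; r && python3 -m handwheel '[[[0,0,0.001],0,1],[[0,0,0.002],0,1]]'>/dev/null && r && python3 -m handwheel '[[[0,0,0.001],0,1],[[0,0,0.002],0,1]]'>/dev/null && r && python3 -m handwheel '[[[0,0,0.001],0,1],[[0,0,0.001],0,1]]'>/dev/null && r && python3 -m handwheel '[[[0,0,0.001],0,1],[[0,0,0.001],0,1]]'>/dev/null && r && python3 -m handwheel '[[[0,0,0.001],0,1],[[0,0,0.001],0,1]]'>/dev/null && r && python3 -m handwheel '[[[0,0,0.001],0,1],[[0,0,0.001],0,1]]'>/dev/null && r && python3 -m handwheel '[[[0,0,0.001],0,1],[[0,0,0.001],0,1]]'>/dev/null && r && python3 -m handwheel '[[[0,0,0.001],0,1],[[0,0,0.001],0,1]]'>/dev/null && r
```

```text
[0.4523 0.4458 0.05  ]
[0.5589 0.4527 0.05  ]
13.62 [0.523  0.3082 0.0743] press -0.2
13.78 [0.5232 0.308  0.0736] press -0.4
13.95 [0.5235 0.308  0.073 ] press 13.4
```

```bash
r(){ python3 chk.py 2.5 12; }; python3 -m handwheel '[[[0,0,-0.001],0,1],[[0,0,-0.001],0,1]]'>/dev/null && r && python3 -m handwheel '[[[0,0.005,0],0,1],[[0,0.01,0],0,1]]'>/dev/null && r && python3 -m handwheel '[[[0,0.005,0],0,1],[[0,0.01,0],0,1]]'>/dev/null && r && python3 -m handwheel '[[[0,0.005,0],0,1],[[0,0.01,0],0,1]]'>/dev/null && r && python3 -m handwheel '[[[0,0.005,0],0,1],[[0,0.01,0],0,1]]'>/dev/null && r && python3 -m handwheel '[[[0,0.005,0],0,1],[[0,0.01,0],0,1]]'>/dev/null && r && python3 -m handwheel '[[[0,0.005,0],0,1],[[0,0.01,0],0,1]]'>/dev/null && r && python3 -m handwheel '[[[0,0.005,0],0,1],[[0,0.01,0],0,1]]'>/dev/null && r && python3 -m handwheel '[[[0,0.005,0],0,1],[[0,0.01,0],0,1]]'>/dev/null && r && python3 -m handwheel '[[[0,0.005,0],0,1],[[0,0.01,0],0,1]]'>/dev/null && r && python3 -m handwheel '[[[0,0.005,0],0,1],[[0,0.01,0],0,1]]'>/dev/null && r && python3 -m handwheel '[[[0,0.005,0],0,1],[[0,0.01,0],0,1]]'>/dev/null && r && python3 -m handwheel '[[[0,0.005,0],0,1],[[0,0.01,0],0,1]]'>/dev/null && r
```

```text
14.12 [0.5234 0.3079 0.0733] press 6.0
14.28 [0.5229 0.3129 0.0732] press 9.5
14.45 [0.5225 0.3181 0.0733] press 9.5
14.62 [0.522  0.3231 0.0733] press 10.0
14.78 [0.5215 0.3281 0.0733] press 11.1
14.95 [0.5211 0.333  0.0734] press 12.4
```

```bash
r(){ python3 chk.py 2.5 13; }; python3 -m handwheel '[[[0,0.005,-0.0008],0,1],[[0,0.01,-0.0008],0,1]]'>/dev/null && r && python3 -m handwheel '[[[0,0.005,0],0,1],[[0,0.01,0],0,1]]'>/dev/null && r && python3 -m handwheel '[[[0,0.005,0],0,1],[[0,0.01,0],0,1]]'>/dev/null && r && python3 -m handwheel '[[[0,0.005,0],0,1],[[0,0.01,0],0,1]]'>/dev/null && r && python3 -m handwheel '[[[0,0.005,0],0,1],[[0,0.01,0],0,1]]'>/dev/null && r && python3 -m handwheel '[[[0,0.005,0],0,1],[[0,0.01,0],0,1]]'>/dev/null && r && python3 -m handwheel '[[[0,0.005,0],0,1],[[0,0.01,0],0,1]]'>/dev/null && r && python3 -m handwheel '[[[0,0.005,0],0,1],[[0,0.01,0],0,1]]'>/dev/null && r && python3 -m handwheel '[[[0,0.005,0],0,1],[[0,0.01,0],0,1]]'>/dev/null && r && python3 -m handwheel '[[[0,0.005,0],0,1],[[0,0.01,0],0,1]]'>/dev/null && r && python3 -m handwheel '[[[0,0.005,0],0,1],[[0,0.01,0],0,1]]'>/dev/null && r && python3 -m handwheel '[[[0,0.005,0],0,1],[[0,0.01,0],0,1]]'>/dev/null && r
```

```text
15.12 [0.5206 0.3379 0.0735] press 9.9
15.28 [0.5201 0.3429 0.0735] press 9.8
15.45 [0.5196 0.3479 0.0736] press 10.0
15.62 [0.5192 0.3529 0.0735] press 10.8
15.78 [0.5187 0.3579 0.0736] press 10.7
15.95 [0.5183 0.3628 0.0736] press 10.9
16.12 [0.5178 0.3678 0.0735] press 10.7
16.28 [0.5173 0.3728 0.0735] press 10.3
16.45 [0.5169 0.3777 0.0735] press 10.1
16.62 [0.5164 0.3827 0.0735] press 9.8
16.78 [0.516  0.3877 0.0734] press 10.4
16.95 [0.5155 0.3927 0.0734] press 9.1
```

The middle spindle is straight, with the force flat at about 10 N. Next is the right one.

```bash
python3 -m handwheel '[[[0,0,-0.004],0,1],[[0,0,-0.02],0,1],[[0,0,-0.05],0,1],[[0,0,-0.06],0,1],[[0,0,-0.06],0,1]]'>/dev/null;  python3 -c "
from h import *
st();go(.5276,.238,.0755,95)"
```

```text
17.37 [0.5168 0.3931 0.1055] yaw 94.95 F [ 0.6  0.1 -2.6] gap 0.0151 g 40.0
shift [0.0055, -0.311, 0.0594] turn -0.0005 t 17.37
```

```bash

python3 -m handwheel '[[[0.005,-0.311,0],0,1],[[0.005,-0.311,0],0,1],[[0.005,-0.311,0],0,1],[[0.005,-0.311,0],0,1],[[0.005,-0.311,0],0,1],[[0.005,-0.311,0],0,1],[[0.005,-0.311,0.03],0,1],[[0.005,-0.311,0.045],0,1],[[0.005,-0.311,0.054],0,1],[[0.005,-0.311,0.057],0,1],[[0.005,-0.311,0.058],0,1],[[0.005,-0.311,0.058],0,1]]'>/dev/null; r(){ python3 chk.py -9 2.8; }; r && python3 -m handwheel '[[[0,0,0.001],0,1],[[0,0,0.001],0,1]]'>/dev/null && r && python3 -m handwheel '[[[0,0,0.001],0,1],[[0,0,0.001],0,1]]'>/dev/null && r && python3 -m handwheel '[[[0,0,0.0007],0,1],[[0,0,0.0007],0,1]]'>/dev/null && r && python3 -m handwheel '[[[0,0,0.0007],0,1],[[0,0,0.0007],0,1]]'>/dev/null && r && python3 -m handwheel '[[[0,0,0.0007],0,1],[[0,0,0.0007],0,1]]'>/dev/null && r && python3 -m handwheel '[[[0,0,0.0007],0,1],[[0,0,0.0007],0,1]]'>/dev/null && r && python3 -m handwheel '[[[0,0,0.0007],0,1],[[0,0,0.0007],0,1]]'>/dev/null && r && python3 -m handwheel '[[[0,0,0.001],0,1],[[0,0,0.001],0,1]]'>/dev/null && r
```

```text
18.37 [0.5267 0.2377 0.0742] press 0.1
18.53 [0.5268 0.2375 0.0739] press 0.7
18.7 [0.5269 0.2374 0.0734] press 1.3
18.87 [0.5269 0.2374 0.0732] press 5.3
```

```bash
r(){ python3 chk.py 2 13; }; python3 -m handwheel '[[[0,0.005,0],0,1],[[0,0.01,0],0,1]]'>/dev/null && r && python3 -m handwheel '[[[0,0.005,0],0,1],[[0,0.01,0],0,1]]'>/dev/null && r && python3 -m handwheel '[[[0,0.005,0],0,1],[[0,0.01,0],0,1]]'>/dev/null && r && python3 -m handwheel '[[[0,0.005,0],0,1],[[0,0.01,0],0,1]]'>/dev/null && r && python3 -m handwheel '[[[0,0.005,0],0,1],[[0,0.01,0],0,1]]'>/dev/null && r && python3 -m handwheel '[[[0,0.005,0],0,1],[[0,0.01,0],0,1]]'>/dev/null && r && python3 -m handwheel '[[[0,0.005,0],0,1],[[0,0.01,0],0,1]]'>/dev/null && r && python3 -m handwheel '[[[0,0.005,0],0,1],[[0,0.01,0],0,1]]'>/dev/null && r && python3 -m handwheel '[[[0,0.005,0],0,1],[[0,0.01,0],0,1]]'>/dev/null && r && python3 -m handwheel '[[[0,0.005,0],0,1],[[0,0.01,0],0,1]]'>/dev/null && r && python3 -m handwheel '[[[0,0.005,0],0,1],[[0,0.01,0],0,1]]'>/dev/null && r && python3 -m handwheel '[[[0,0.005,0],0,1],[[0,0.01,0],0,1]]'>/dev/null && r && python3 -m handwheel '[[[0,0.005,0],0,1],[[0,0.01,0],0,1]]'>/dev/null && r && python3 -m handwheel '[[[0,0.005,0],0,1],[[0,0.01,0],0,1]]'>/dev/null && r && python3 -m handwheel '[[[0,0.005,0],0,1],[[0,0.01,0],0,1]]'>/dev/null && r && python3 -m handwheel '[[[0,0.005,0],0,1],[[0,0.01,0],0,1]]'>/dev/null && r && python3 -m handwheel '[[[0,0.005,0],0,1],[[0,0.01,0],0,1]]'>/dev/null && r
```

```text
19.03 [0.5266 0.2425 0.0732] press 8.0
19.2 [0.5263 0.2477 0.0733] press 7.6
19.37 [0.526  0.2527 0.0734] press 9.3
19.53 [0.5257 0.2577 0.0735] press 7.7
19.7 [0.5255 0.2628 0.0735] press 8.1
19.87 [0.5251 0.2678 0.0736] press 7.5
20.03 [0.5248 0.2728 0.0736] press 7.5
20.2 [0.5245 0.2778 0.0737] press 8.5
20.37 [0.5242 0.2828 0.0737] press 8.0
20.53 [0.5239 0.2879 0.0738] press 7.9
20.7 [0.5235 0.2929 0.0738] press 6.5
20.87 [0.523  0.2979 0.0738] press 7.6
21.03 [0.5226 0.3028 0.0738] press 7.7
21.2 [0.5222 0.3078 0.0738] press 7.1
21.37 [0.5217 0.3128 0.0738] press 7.7
21.53 [0.5212 0.3178 0.0738] press 8.0
21.7 [0.5207 0.3228 0.0737] press 8.1
```

The right spindle is straight too, so the left one is bent. I'll return the float.

```bash
python3 -m handwheel '[[[0,0,-0.004],0,1],[[0,0,-0.02],0,1],[[0,0,-0.06],0,1],[[0,0,-0.12],0,1],[[0,0,-0.16],0,1],[[0,0,-0.16],0,1],[[0,0,-0.16],0,1]]'>/dev/null;  python3 -c "
from h import *
st();go(.463,-.019,.022,95)
c=cam('top')
save(c,'t3.png',(100,100,220,190),6)"
```

```text
22.28 [0.5195 0.3221 0.1537] yaw 94.96 F [-0.8  0.4 -2.7] gap 0.0153 g 40.0
shift [0.1719, -0.67, 0.2627] turn -0.0005 t 22.28
```

View pics/t3.png

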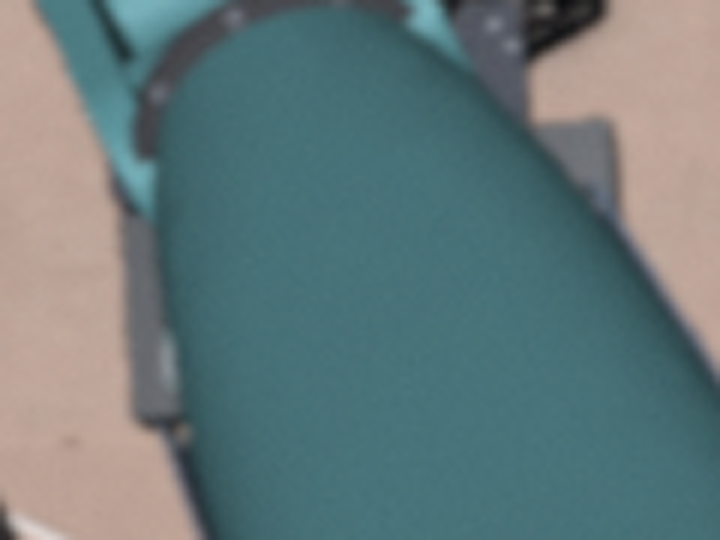

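The arm hides the plate here. I'll carry on and put the float down first.

```bash
python3 -m handwheel '[[[0.172,-0.67,0],0,1],[[0.172,-0.67,0],0,1],[[0.172,-0.67,0],0,1],[[0.172,-0.67,0],0,1],[[0.172,-0.67,0],0,1],[[0.172,-0.67,0],0,1],[[0.172,-0.67,0],0,1],[[0.172,-0.67,0],0,1],[[0.172,-0.67,0],0,1],[[0.172,-0.67,0.05],0,1],[[0.172,-0.67,0.11],0,1],[[0.172,-0.67,0.16],0,1]]'>/dev/null; python3 -m handwheel '[[[0,0,0.04],0,1],[[0,0,0.07],0,1],[[0,0,0.085],0,1],[[0,0,0.09],0,1],[[0,0,0.092],0,1],[[0,0,0.0935],0,1],[[0,0,0.0935],0,1]]'>/dev/null; python3 -c "
from h import *
st();go(.463,-.019,.0215,95)"
```

```text
23.92 [ 0.463  -0.0192  0.0266] yaw 94.97 F [-0.9  0.8 -1.9] gap 0.0153 g 40.0
shift [0.0, 0.0004, 0.0102] turn -0.0004 t 23.92
```

```bash
r(){ python3 chk.py -9 1.5; }; python3 -m handwheel '[[[0,0,0.0014],0,1],[[0,0,0.0028],0,1],[[0,0,0.0042],0,1],[[0,0,0.0056],0,1],[[0,0,0.0070],0,1],[[0,0,0.0076],0,1]]'>/dev/null; r && python3 -m handwheel '[[[0,0,0.001],0,1],[[0,0,0.001],0,1]]'>/dev/null; r && python3 -m handwheel '[[[0,0,0.001],0,1],[[0,0,0.001],0,1]]'>/dev/null; r && python3 -m handwheel '[[[0,0,0.001],0,1],[[0,0,0.001],0,1]]'>/dev/null; r&& python3 -m handwheel '[[[0,0,0.001],0,1],[[0,0,0.001],0,1]]'>/dev/null; r
```

```text
24.42 [ 0.4628 -0.0191  0.0224] press 11.1
24.42 [ 0.4628 -0.0191  0.0224] press 11.1
24.42 [ 0.4628 -0.0191  0.0224] press 11.1
24.42 [ 0.4628 -0.0191  0.0224] press 11.1
24.42 [ 0.4628 -0.0191  0.0224] press 11.1
```

```bash
python3 -m handwheel '[[[0,0,-0.0008],0,1],[[0,0,-0.0008],0,0.3],[[0,0,-0.0008],0,-1],[[0,0,-0.0008],0,-1],[[0,0,-0.0008],0,-1],[[0,0,-0.0008],0,-1],[[0,0,-0.0008],0,-1],[[0,0,-0.0008],0,-1],[[0,0,-0.0008],0,-1],[[0,0,-0.0008],0,-1]]'>/dev/null; python3 -m handwheel '[[[0,0,-0.03],0,-1],[[0,0,-0.1],0,-1],[[0,0,-0.18],0,-1],[[0,0,-0.26],0,-1],[[0,0,-0.28],0,-1],[[0,0,-0.28],0,-1]]'>/dev/null; python3 -c "
from h import *
st();c=cam('top')
a=c['color'][100:180,110:330,::-1]; cv2.imwrite('pics/t4.png',cv2.resize(a,None,fx=3.6,fy=3.6,interpolation=cv2.INTER_CUBIC))
b=c['color'][112:177,112:212,::-1];cv2.imwrite('pics/t5.png',cv2.resize(b,None,fx=7,fy=7,interpolation=cv2.INTER_CUBIC))"
```

```text
25.75 [ 0.4647 -0.0194  0.1659] yaw 94.96 F [ 0.6  0.2 -0.3] gap 0.0911 g 0.0
```

View pics/t5.png

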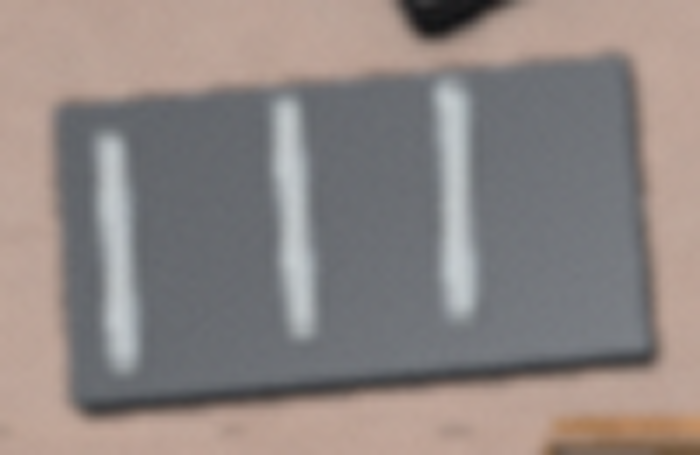

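The bent spindle now lies at crop (110,135)-(122,372), and the straight ones at (287,97)-(303,337) and (452,82)-(460,318).

```bash
python3 -c "
from h import *
c=cam('top')
for a,b in(((110,135),(122,372)),((287,97),(303,337)),((452,82),(460,318))):
    A,B=[hit(c,(p[0]+.5)/7-.5+112,(p[1]+.5)/7-.5+112,.05)[:2] for p in(a,b)]
    m=(A+B)/2; yaw=np.degrees(np.arctan2(*(A-B)[::-1])); print(m.round(4),yaw.round(2))
    if a[0]==110: go(m[0],m[1],.075,90+yaw)
print(hit(c,256,192,0))"
```

```text
[0.5009 0.4514] 4.49
shift [-0.158, 0.931, 0.1745] turn 0.0052 t 25.85
[0.517  0.3728] 4.94
[0.5244 0.3016] 2.73
[0.36636406 0.05551414 0.        ]
```

```bash
python3 -m handwheel '[[[-0.158,0.931,0],0.005,0.2],[[-0.158,0.931,0],0.005,0.2],[[-0.158,0.931,0],0.005,0.2],[[-0.158,0.931,0],0.005,0.2],[[-0.158,0.931,0],0.005,0.2],[[-0.158,0.931,0],0.005,0.2],[[-0.158,0.931,0],0.005,0.2],[[-0.158,0.931,0],0.005,0.2],[[-0.158,0.931,0],0.005,0.2],[[-0.158,0.931,0],0.005,0.2],[[-0.158,0.931,0],0.005,0.2],[[-0.158,0.931,0],0.005,0.2]]' 20 >/dev/null; python3 -m handwheel '[[[0,0,0],0,0.2],[[0,0,0.06],0,0.2],[[0,0,0.12],0,0.2],[[0,0,0.16],0,0.2],[[0,0,0.175],0,0.2],[[0,0,0.175],0,0.2]]'>/dev/null; python3 -c "
from h import *
st();go(.5009,.4514,.0425,94.5)
c=cam('side');save(c,'s4.png',(210,130,310,205),7)"
```

```text
27.35 [0.4995 0.4493 0.072 ] yaw 94.48 F [0.2 0.  1.1] gap 0.0362 g 0.0
shift [-0.0033, 0.0042, 0.0589] turn -0.0002 t 27.35
```

View pics/s4.png

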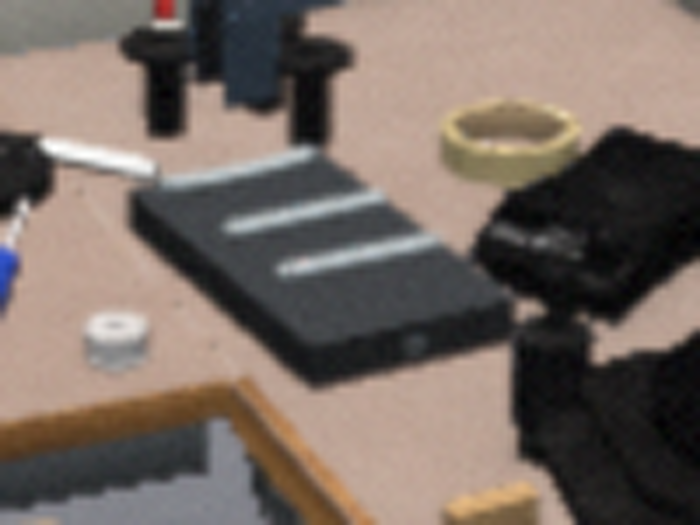

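The open fingers are above the bent spindle, which lies along the far edge at crop (160,180)-(315,150). I'll descend and grip.

```bash
python3 -m handwheel '[[[-0.003,0.004,0.02],0,0.2],[[-0.003,0.004,0.04],0,0.2],[[-0.003,0.004,0.05],0,0.2],[[-0.003,0.004,0.054],0,0.2],[[-0.003,0.004,0.0555],0,0.2],[[-0.003,0.004,0.057],0,0.2],[[-0.003,0.004,0.0585],0,0.2],[[-0.003,0.004,0.0585],0,0.2]]'>/dev/null; python3 chk.py -2 7 && python3 -m handwheel '[[[0,0,0],0,1],[[0,0,0],0,1],[[0,0,0],0,1],[[0,0,0],0,1],[[0,0,0],0,1],[[0,0,0],0,1],[[0,0,0],0,1],[[0,0,0],0,1],[[0,0,0],0,1]]' 25 >/dev/null; python3 -c "
from h import *
st()"
```

```text
28.07 [0.5025 0.4536 0.0461] press 1.8
28.82 [0.5024 0.4535 0.0459] yaw 94.51 F [ 0.4 -0.1  0.2] gap 0.0005 g 0.0
```

The fingers closed too high and missed the spindle. I'll open, lift and look.

```bash
python3 -m handwheel '[[[0,0,0],0,0.2],[[0,0,0],0,0.2],[[0,0,0],0,0.2],[[0,0,0],0,0.2],[[0,0,0],0,0.2],[[0,0,-0.03],0,0.2],[[0,0,-0.06],0,0.2],[[0,0,-0.06],0,0.2]]' 25 >/dev/null; python3 -c "
from h import *
st()
c=cam('side');save(c,'s5.png',(210,130,310,205),7)"
```

```text
29.48 [0.504  0.4549 0.0801] yaw 94.51 F [ 0.7 -0.5  0.9] gap 0.0364 g 0.0
```

View pics/s5.png

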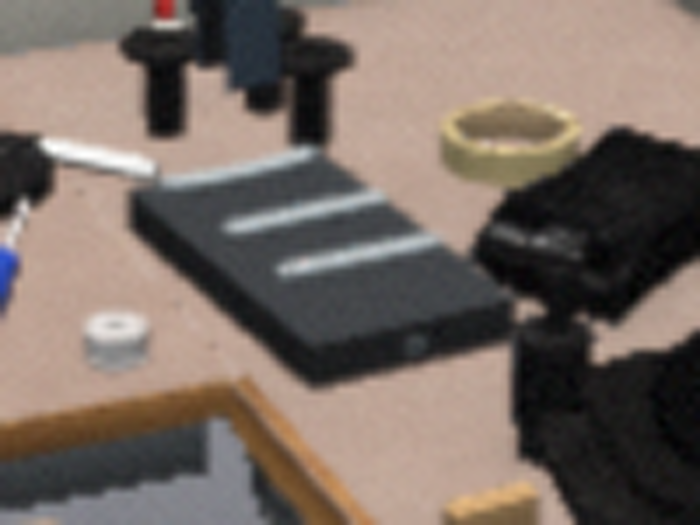

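The spindle has not moved. I'll let the arm settle, then recompute.

```bash
python3 -m handwheel '[[[0,0,0],0,0.2],[[0,0,0],0,0.2],[[0,0,0],0,0.2]]'  >/dev/null; python3 -c "
from h import *
st();go(.5009,.4514,.046,94.5)"
```

```text
29.78 [0.5021 0.4533 0.0755] yaw 94.51 F [-0.6  0.1  0.5] gap 0.0362 g 0.0
shift [0.0027, -0.0035, 0.0591] turn 0.0001 t 29.78
```

```bash
python3 -m handwheel '[[[0.0027,-0.0035,0.02],0,0.2],[[0.0027,-0.0035,0.04],0,0.2],[[0.0027,-0.0035,0.054],0,0.2],[[0.0027,-0.0035,0.059],0,0.2],[[0.0027,-0.0035,0.059],0,0.2],[[0.0027,-0.0035,0.059],0,0.2]]'>/dev/null; python3 chk.py -2 7 && python3 -m handwheel '[[[0,0,0.0014],0,0.2],[[0,0,0.0028],0,0.2],[[0,0,0.004],0,0.2],[[0,0,0.005],0,0.2],[[0,0,0.006],0,0.2],[[0,0,0.007],0,0.2],[[0,0,0.007],0,0.2],[[0,0,0.007],0,0.2]]'>/dev/null; python3 chk.py -2 7
```

```text
30.28 [0.5011 0.4516 0.046 ] press 2.4
30.95 [0.5011 0.4516 0.0429] press 1.6
```

```bash
python3 -m handwheel '[[[0,0,0.001],0,0.2],[[0,0,0.002],0,0.2],[[0,0,0.002],0,0.2]]'>/dev/null; python3 chk.py -2 7; python3 -m handwheel '[[[0,0,0],0,1],[[0,0,0],0,1],[[0,0,0],0,1],[[0,0,0],0,1],[[0,0,0],0,1],[[0,0,0],0,1],[[0,0,0],0,1],[[0,0,0],0,1],[[0,0,0],0,1],[[0,0,0],0,1]]' 30 >/dev/null; python3 -c "
from h import *
st()"
```

```text
31.2 [0.5011 0.4516 0.0418] press 2.2
32.03 [0.5012 0.4516 0.0419] yaw 94.51 F [-0.1 -0.3  0. ] gap 0.0002 g 0.0
```

The gap is 0 again. I've used up my picture views, so I'll locate the spindle with image code.

```bash
cat > loc.py <<'E'
from h import *
st()
for n in("side","top"):
    c=cam(n); g=c["color"].min(2).astype(np.uint8)
    poly=np.array([proj(c,[x,y,.046]) for x,y in((.585,.49),(.60,.215),(.445,.205),(.43,.475))]).astype(np.int32)
    m=np.zeros_like(g); cv2.fillPoly(m,[poly],255)
    b=((g>135)&(m>0)).astype(np.uint8)
    k,lab,sta,ce=cv2.connectedComponentsWithStats(b)
    for i in range(1,k):
        if sta[i,4]<8: continue
        p=np.argwhere(lab==i)[:,::-1].astype(np.float32); vx,vy,x0,y0=cv2.fitLine(p,cv2.DIST_L2,0,.01,.01).ravel()
        s=(p-[x0,y0])@[vx,vy]; e=[hit(c,x0+vx*t,y0+vy*t,.05)[:2].round(4).tolist() for t in(s.min(),s.max())]
        print(n,sta[i].tolist(),np.round(ce[i],1).tolist(),e)
    s=bot.observe(); print(n,"tcp px",proj(c,s["tcp_pos"]).round(1))
E
python3 loc.py
```

```text
32.03 [0.5012 0.4516 0.0419] yaw 94.51 F [-0.1 -0.3  0. ] gap 0.0002 g 0.0
side [242, 149, 35, 20, 151] [261.2, 160.2] [[0.4687, 0.3837], [0.6092, 0.335]]
side [226, 150, 28, 7, 85] [241.3, 153.0] [[0.4235, 0.4642], [0.5546, 0.4664]]
side tcp px [243.3 155.6]
top [143, 116, 65, 50, 287] [181.2, 124.7] [[0.6172, 0.3994], [0.5297, 0.176]]
top [130, 120, 7, 3, 15] [133.0, 120.7] [[0.5871, 0.4481], [0.587, 0.4294]]
top [174, 123, 6, 35, 157] [176.6, 140.2] [[0.5793, 0.3053], [0.4705, 0.2989]]
top [151, 126, 5, 17, 70] [152.9, 133.9] [[0.5702, 0.3791], [0.5182, 0.3724]]
top tcp px [128.8 148.2]
```

```bash
python3 - <<'E'
from h import *
c=cam("side"); g=cv2.cvtColor(c["color"],cv2.COLOR_RGB2GRAY).astype(np.float32)
def prof(x0,y0,h=.03):
    ys=np.arange(-h,h+.001,.002)
    out=[]
    for d in ys:
        p=proj(c,[x0-.08*d,y0+d,.048]); out.append(cv2.getRectSubPix(g,(1,1),tuple(map(float,p)))[0,0])
    o=np.array(out); w=np.clip(o-110,0,None); print(x0,y0,"peak dy mm",(ys[o.argmax()]*1e3).round(0),"vals",o[::2].astype(int))
for x in(.465,.485,.50,.53): prof(x,.4514)
for x in(.48,.51,.54): prof(x,.3728)
for x in(.49,.52,.55): prof(x,.3016)
E
```

```text
0.465 0.4514 peak dy mm 8.0 vals [ 67  67  67  70  86 107 129 151 168 183 188 181 176 171 168 166]
0.485 0.4514 peak dy mm 12.0 vals [ 68  67  70  75  82 108 137 167 181 186 188 186 181 175 170 168]
0.5 0.4514 peak dy mm 6.0 vals [ 69  68  66  71  83  96 119 148 174 191 186 181 174 172 170 169]
0.53 0.4514 peak dy mm 12.0 vals [ 68  68  69  72  76  81  99 128 161 183 187 187 186 182 178 176]
0.48 0.3728 peak dy mm 2.0 vals [ 68  68  71  77  90 117 149 171 174 169 151 124  99  82  76  73]
0.51 0.3728 peak dy mm 6.0 vals [ 67  67  67  68  78  95 118 146 169 184 168 142 113  94  81  72]
0.54 0.3728 peak dy mm 6.0 vals [ 71  70  69  70  77  88 102 130 159 182 170 153 133 111  91  75]
0.49 0.3016 peak dy mm 6.0 vals [ 68  68  68  71  84 110 141 166 181 192 164 130  99  85  77  72]
0.52 0.3016 peak dy mm 6.0 vals [ 69  71  71  73  82  96 118 149 173 182 159 133 108  90  77  72]
0.55 0.3016 peak dy mm 4.0 vals [ 64  68  72  73  80  90 113 145 173 176 164 148 121  97  77  72]
```

```bash
python3 - <<'E'
from h import *
c=cam("side"); im=c["color"]; s=bot.observe(); p=np.array(s["tcp_pos"])
print("pred tip",proj(c,p).round(1),"20mm up",proj(c,p+[0,0,.02]).round(1),"40 up",proj(c,p+[0,0,.04]).round(1))
print("cols 232..258, blue-red then gray")
for v in range(118,166,2): print(v,[int(x) for x in im[v,232:260:2].astype(int)[:,:].mean(1)])
E
```

```text
pred tip [243.3 155.6] 20mm up [243.2 151.5] 40 up [243.1 147.4]
cols 232..258, blue-red then gray
118 [82, 80, 64, 92, 48, 53, 54, 58, 53, 51, 91, 148, 142, 141]
120 [46, 40, 41, 53, 56, 54, 52, 55, 57, 54, 89, 142, 138, 136]
122 [31, 33, 48, 48, 53, 49, 55, 57, 52, 56, 86, 133, 136, 137]
124 [53, 51, 31, 43, 61, 60, 53, 53, 52, 55, 59, 126, 127, 129]
126 [91, 60, 68, 39, 35, 48, 56, 53, 58, 55, 54, 61, 55, 116]
128 [109, 36, 46, 60, 58, 38, 56, 58, 59, 58, 58, 55, 54, 52]
130 [71, 24, 29, 48, 48, 36, 53, 53, 46, 31, 29, 29, 28, 40]
132 [96, 84, 42, 88, 121, 39, 27, 28, 41, 49, 53, 56, 57, 70]
134 [75, 79, 48, 35, 54, 108, 56, 53, 55, 54, 52, 54, 55, 91]
136 [39, 39, 39, 40, 50, 47, 55, 53, 56, 53, 56, 53, 54, 61]
138 [25, 24, 31, 81, 40, 49, 58, 54, 49, 42, 39, 39, 41, 37]
140 [15, 14, 97, 149, 40, 49, 48, 47, 24, 21, 20, 22, 22, 116]
142 [13, 10, 88, 150, 46, 50, 49, 47, 27, 55, 32, 16, 48, 165]
144 [16, 16, 88, 143, 45, 49, 49, 48, 23, 61, 23, 18, 47, 167]
146 [15, 12, 90, 152, 55, 48, 47, 52, 106, 145, 26, 17, 52, 165]
148 [23, 24, 102, 159, 62, 53, 63, 76, 164, 149, 22, 15, 48, 168]
150 [160, 159, 163, 169, 157, 159, 165, 171, 172, 159, 72, 58, 76, 167]
152 [171, 166, 167, 168, 170, 169, 173, 179, 188, 192, 182, 122, 101, 163]
154 [144, 171, 177, 184, 193, 193, 188, 156, 110, 89, 74, 68, 70, 80]
156 [100, 142, 142, 112, 93, 82, 66, 71, 67, 70, 69, 68, 69, 71]
158 [73, 69, 71, 70, 68, 72, 66, 70, 71, 72, 85, 102, 131, 151]
160 [57, 68, 66, 69, 70, 76, 92, 114, 147, 186, 185, 178, 143, 103]
162 [27, 47, 72, 71, 69, 144, 184, 164, 121, 96, 78, 70, 72, 68]
164 [30, 23, 38, 68, 69, 72, 70, 71, 68, 71, 70, 68, 69, 75]
```

```bash
python3 - <<'E'
from h import *
c=cam("side"); s0=cv2.resize(cv2.imread("pics/side0.png",0),(512,384),interpolation=cv2.INTER_AREA)
p=np.array([.2646,.6477,.1811]); print("start pred tip",proj(c,p).round(1),"20 up",proj(c,p+[0,0,.02]).round(1))
for v in range(98,128,2): print(v,s0[v,164:190:2].tolist())
print(proj(c,[.4995,.4493,.072]).round(1),"s4; seen (245.7,145.4)")
E
```

```text
start pred tip [179.3 120.4] 20 up [178.9 116.3]
98 [157, 65, 57, 55, 55, 57, 54, 55, 62, 62, 122, 156, 157]
100 [160, 118, 49, 53, 54, 56, 56, 55, 58, 61, 124, 156, 159]
102 [158, 131, 88, 94, 75, 50, 48, 47, 37, 32, 124, 158, 156]
104 [160, 157, 159, 158, 111, 47, 50, 53, 35, 24, 125, 157, 154]
106 [159, 157, 155, 153, 108, 46, 49, 48, 35, 24, 119, 155, 157]
108 [158, 156, 158, 154, 107, 51, 49, 50, 35, 22, 115, 153, 155]
110 [159, 156, 156, 155, 106, 52, 49, 51, 39, 80, 119, 155, 157]
112 [154, 154, 155, 155, 142, 59, 49, 47, 52, 108, 124, 164, 171]
114 [154, 153, 157, 159, 155, 60, 50, 51, 65, 143, 170, 196, 202]
116 [198, 206, 205, 203, 194, 78, 67, 67, 85, 167, 172, 172, 169]
118 [162, 174, 177, 171, 167, 165, 163, 161, 162, 166, 167, 167, 166]
120 [97, 151, 163, 167, 165, 166, 164, 162, 163, 161, 162, 160, 161]
122 [74, 105, 157, 161, 159, 158, 159, 160, 157, 159, 159, 155, 156]
124 [90, 89, 137, 158, 158, 158, 158, 157, 156, 154, 151, 153, 148]
126 [87, 68, 115, 108, 133, 144, 144, 145, 151, 152, 147, 147, 148]
[243.  149.7] s4; seen (245.7,145.4)
```

The visible fingertips sit about 25-30 mm above the reported TCP, so the fingers really did close above the spindle. I'll open and descend slowly with force checks.

```bash
r(){ python3 chk.py -1 4.8; }; python3 -m handwheel '[[[0,0,0],0,0.2],[[0,0,0],0,0.2],[[0,0.002,0],0,0.2],[[0,0.002,0],0,0.2],[[0,0.002,0],0,0.2],[[0,0.002,0.007],0,0.2],[[0,0.002,0.014],0,0.2],[[0,0.002,0.018],0,0.2],[[0,0.002,0.02],0,0.2]]'>/dev/null; r && python3 -m handwheel '[[[0,0,0.0016],0,0.2],[[0,0,0.0032],0,0.2],[[0,0,0.0048],0,0.2]]'>/dev/null && r && python3 -m handwheel '[[[0,0,0.0016],0,0.2],[[0,0,0.0032],0,0.2],[[0,0,0.0048],0,0.2]]'>/dev/null && r  && python3 -m handwheel '[[[0,0,0.0016],0,0.2],[[0,0,0.0032],0,0.2],[[0,0,0.0048],0,0.2]]'>/dev/null && r && python3 -c "
from h import *
st(); c=cam('side'); im=c['color'].astype(int).mean(2); p=np.array(bot.observe()['tcp_pos']); print(proj(c,p).round(1),proj(c,p+[0,-.02,0]).round(1))
for v in range(142,164,2): print(v,[int(x) for x in im[v,234:256:2]])"
```

```text
33.03 [0.5008 0.4524 0.0312] press 2.2
33.28 [0.5011 0.4526 0.0294] press 2.4
33.53 [0.5011 0.4527 0.0271] press 3.1
33.78 [0.5011 0.4527 0.0246] press 1.8
33.78 [0.5011 0.4527 0.0246] yaw 94.51 F [-0.1 -0.2 -0.5] gap 0.0368 g 0.0
[243.3 159. ] [244.9 160.7]
142 [17, 47, 36, 25, 59, 59, 55, 53, 71, 31, 22]
144 [12, 56, 41, 22, 44, 49, 51, 46, 63, 27, 9]
146 [17, 64, 44, 24, 40, 48, 47, 52, 141, 29, 14]
148 [29, 84, 47, 20, 37, 46, 47, 58, 143, 25, 17]
150 [159, 162, 56, 38, 39, 52, 51, 57, 152, 71, 59]
152 [171, 170, 159, 162, 79, 51, 46, 56, 185, 186, 120]
154 [173, 176, 182, 191, 93, 68, 93, 87, 81, 75, 65]
156 [146, 142, 112, 94, 76, 68, 71, 72, 69, 73, 70]
158 [72, 67, 67, 73, 67, 71, 71, 72, 71, 88, 101]
160 [66, 70, 70, 71, 77, 95, 115, 149, 184, 186, 180]
162 [46, 68, 70, 74, 144, 184, 161, 116, 96, 74, 70]
```

```bash
r(){ python3 chk.py -1 5; }; python3 -m handwheel '[[[0,0,0.0016],0,0.2],[[0,0,0.0032],0,0.2],[[0,0,0.0048],0,0.2]]'>/dev/null && r && python3 -m handwheel '[[[0,0,0.0016],0,0.2],[[0,0,0.0032],0,0.2],[[0,0,0.0048],0,0.2]]'>/dev/null && r  && python3 -m handwheel '[[[0,0,0.0014],0,0.2],[[0,0,0.0028],0,0.2],[[0,0,0.0042],0,0.2]]'>/dev/null && r && python3 -m handwheel '[[[0,0,0.0012],0,0.2],[[0,0,0.0024],0,0.2]]'>/dev/null && r && python3 -m handwheel '[[[0,0,0.0012],0,0.2],[[0,0,0.0024],0,0.2]]'>/dev/null && r ; python3 -c "
from h import *
st(); c=cam('side'); im=c['color'].astype(int).mean(2); p=np.array(bot.observe()['tcp_pos']); print(proj(c,p+[0,-.02,0]).round(1))
for v in range(146,164): print(v,[int(x) for x in im[v,236:254:2]])"
```

```text
34.08 [0.5011 0.4526 0.0222] press 2.7
34.33 [0.5011 0.4526 0.0198] press 1.8
34.58 [0.501  0.4526 0.0177] press 2.6
34.75 [0.5011 0.4526 0.0165] press 3.5
34.92 [0.5011 0.4527 0.0153] press 2.1
34.92 [0.5011 0.4527 0.0153] yaw 94.51 F [ 0.5 -1.3 -0.2] gap 0.0365 g 0.0
[244.9 162.6]
146 [61, 36, 24, 42, 51, 49, 53, 111, 28]
147 [60, 41, 20, 40, 48, 48, 49, 138, 26]
148 [73, 36, 20, 43, 46, 44, 53, 142, 27]
149 [128, 47, 22, 42, 51, 48, 57, 148, 31]
150 [158, 46, 20, 38, 51, 45, 61, 150, 71]
151 [161, 49, 26, 40, 50, 47, 58, 172, 165]
152 [167, 62, 49, 46, 44, 48, 60, 183, 186]
153 [168, 116, 123, 71, 48, 46, 50, 150, 104]
154 [176, 180, 186, 85, 47, 48, 53, 84, 72]
155 [194, 189, 175, 86, 52, 47, 51, 70, 70]
156 [143, 112, 93, 63, 52, 55, 67, 71, 67]
157 [80, 67, 71, 70, 66, 70, 68, 70, 71]
158 [68, 67, 69, 68, 71, 69, 73, 71, 88]
159 [68, 71, 71, 72, 69, 73, 92, 108, 141]
160 [72, 73, 67, 76, 92, 117, 143, 187, 188]
161 [68, 71, 70, 108, 155, 188, 184, 171, 126]
162 [70, 70, 72, 145, 181, 164, 122, 94, 76]
163 [65, 70, 73, 91, 107, 85, 69, 69, 67]
```

```bash
r(){ python3 chk.py -1 5.5; }; python3 -m handwheel '[[[0,0,0.0012],0,0.2],[[0,0,0.0024],0,0.2]]'>/dev/null && r && python3 -m handwheel '[[[0,0,0.0012],0,0.2],[[0,0,0.0024],0,0.2]]'>/dev/null && r && python3 -m handwheel '[[[0,0,0.001],0,0.2],[[0,0,0.002],0,0.2]]'>/dev/null && r && python3 -m handwheel '[[[0,0,0.001],0,0.2],[[0,0,0.002],0,0.2]]'>/dev/null && r && python3 -m handwheel '[[[0,0,0.001],0,0.2],[[0,0,0.001],0,0.2]]'>/dev/null && r
```

```text
35.13 [0.5011 0.4527 0.0142] press 2.4
35.3 [0.5011 0.4526 0.0129] press 2.3
35.47 [0.5011 0.4526 0.0119] press 1.7
35.63 [0.5011 0.4526 0.011 ] press 2.9
35.8 [0.501  0.4526 0.0104] press 1.6
```

```bash
python3 -m handwheel '[[[0,0,0],0,0.6],[[0,0,0],0,0.6],[[0,0,0],0,0.6],[[0,0,0],0,1],[[0,0,0],0,1],[[0,0,0],0,1],[[0,0,0],0,1],[[0,0,0],0,1],[[0,0,0],0,1]]' 30 >/dev/null; python3 -c "
from h import *
st()"
```

```text
36.55 [0.5011 0.4526 0.0105] yaw 94.51 F [ 0.4 -0.3 -0.2] gap 0.0111 g 30.0
```

Gripped this time. Lift and carry it to the tray.

```bash
python3 -m handwheel '[[[0,0,-0.01],0,1],[[0,0,-0.03],0,1],[[0,0,-0.07],0,1],[[0,0,-0.12],0,1],[[0,0,-0.18],0,1],[[0,0,-0.24],0,1],[[0,0,-0.28],0,1],[[0,0,-0.3],0,1],[[0,0,-0.3],0,1],[[0,0,-0.3],0,1]]' >/dev/null; python3 -c "
from h import *
st();go(.49,.05,.16,82.7)"
```

```text
37.38 [0.5009 0.4525 0.1603] yaw 94.51 F [ 0.2  0.3 -0.8] gap 0.0112 g 30.0
shift [0.0851, -0.8008, 0.0005] turn 0.1312 t 37.38
```

```bash
python3 -m handwheel '[[[0.085,-0.8,0],0.03,1],[[0.085,-0.8,0],0.06,1],[[0.085,-0.8,0],0.09,1],[[0.085,-0.8,0],0.131,1],[[0.085,-0.8,0],0.131,1],[[0.085,-0.8,0],0.131,1],[[0.085,-0.8,0],0.131,1],[[0.085,-0.8,0],0.131,1],[[0.085,-0.8,0],0.131,1],[[0.085,-0.8,0],0.131,1],[[0.085,-0.8,0],0.131,1],[[0.085,-0.8,0],0.131,1]]' >/dev/null; python3 -c "
from h import *
st();go(.503,-.328,.16,82.7)"
```

```text
38.38 [0.4892 0.0493 0.1591] yaw 82.57 F [-0.5  0.5 -0.6] gap 0.0109 g 30.0
shift [-0.125, -0.7448, -0.0017] turn -0.0015 t 38.38
```

```bash
python3 -m handwheel '[[[-0.125,-0.745,0],0,1],[[-0.125,-0.745,0],0,1],[[-0.125,-0.745,0],0,1],[[-0.125,-0.745,0],0,1],[[-0.125,-0.745,0],0,1],[[-0.125,-0.745,0],0,1],[[-0.125,-0.745,0],0,1],[[-0.125,-0.745,0],0,1],[[-0.125,-0.745,0],0,1],[[-0.125,-0.745,0],0,1],[[-0.125,-0.745,0],0,1],[[-0.125,-0.745,0],0,1]]' >/dev/null; python3 -m handwheel '[[[0,0,0.06],0,1],[[0,0,0.13],0,1],[[0,0,0.19],0,1],[[0,0,0.23],0,1],[[0,0,0.24],0,1],[[0,0,0.24],0,1],[[0,0,0.24],0,1]]'>/dev/null; python3 -c "
from h import *
st();go(.503,-.328,0,82.7)
c=cam('side');g=c['color'].astype(int).mean(2)
for p in([.503,-.328,.075],[.503,-.328,.003],[.451,-.321,.085],[.555,-.335,.085]): print(p,proj(c,p).round(1))
print([int(x) for x in g[200:260:3,310]])"
```

```text
39.97 [ 0.5056 -0.3262  0.0413] yaw 82.79 F [ 0.8 -0.4 -0.4] gap 0.0112 g 30.0
shift [0.0048, -0.0043, 0.0826] turn 0.0009 t 39.97
[0.503, -0.328, 0.075] [334.8 238.2]
[0.503, -0.328, 0.003] [333. 257.]
[0.451, -0.321, 0.085] [319.2 238. ]
[0.555, -0.335, 0.085] [350.6 232.9]
[24, 20, 25, 27, 27, 31, 70, 175, 172, 174, 176, 174, 172, 170, 166, 199, 185, 155, 100, 127]
```

```bash
r(){ python3 chk.py -3 5; }; python3 -m handwheel '[[[0.002,-0.002,0.03],0,1],[[0.004,-0.004,0.06],0,1],[[0.004,-0.004,0.08],0,1],[[0.004,-0.004,0.09],0,1],[[0.004,-0.004,0.1],0,1],[[0.004,-0.004,0.1],0,1],[[0.004,-0.004,0.1],0,1]]'>/dev/null; r && python3 -m handwheel '[[[0,0,0.0014],0,1],[[0,0,0.0028],0,1],[[0,0,0.0042],0,1]]'>/dev/null && r && python3 -m handwheel '[[[0,0,0.0014],0,1],[[0,0,0.0028],0,1],[[0,0,0.0042],0,1]]'>/dev/null && r && python3 -m handwheel '[[[0,0,0.0014],0,1],[[0,0,0.0028],0,1],[[0,0,0.0042],0,1]]'>/dev/null && r && python3 -m handwheel '[[[0,0,0.0014],0,1],[[0,0,0.0028],0,1],[[0,0,0.0042],0,1]]'>/dev/null && r && python3 -m handwheel '[[[0,0,0.0014],0,1],[[0,0,0.0028],0,1],[[0,0,0.0042],0,1]]'>/dev/null && r && python3 -m handwheel '[[[0,0,0.0014],0,1],[[0,0,0.0028],0,1],[[0,0,0.0042],0,1]]'>/dev/null && r && python3 -m handwheel '[[[0,0,0.001],0,1],[[0,0,0.002],0,1]]'>/dev/null && r && python3 -m handwheel '[[[0,0,0.001],0,1],[[0,0,0.002],0,1]]'>/dev/null && r
```

```text
40.6 [ 0.503  -0.3287 -0.0091] press 2.5
40.85 [ 0.503  -0.3288 -0.0113] press 1.0
41.1 [ 0.5028 -0.3286 -0.0137] press 1.0
41.35 [ 0.5027 -0.3286 -0.0159] press 0.2
41.6 [ 0.5027 -0.3286 -0.018 ] press 1.5
41.85 [ 0.5027 -0.3286 -0.0201] press 1.8
42.1 [ 0.5027 -0.3286 -0.0222] press 1.1
42.27 [ 0.5027 -0.3286 -0.0232] press 1.6
42.43 [ 0.5028 -0.3286 -0.0241] press 1.1
```

```bash
r(){ python3 chk.py -3 4.5; }; python3 -m handwheel '[[[0,0,0.001],0,1],[[0,0,0.002],0,1]]'>/dev/null && r && python3 -m handwheel '[[[0,0,0.001],0,1],[[0,0,0.002],0,1]]'>/dev/null && r && python3 -m handwheel '[[[0,0,0.001],0,1],[[0,0,0.002],0,1]]'>/dev/null && r && python3 -m handwheel '[[[0,0,0.001],0,1],[[0,0,0.002],0,1]]'>/dev/null && r
```

```text
42.6 [ 0.5027 -0.3286 -0.0251] press 2.1
42.77 [ 0.5027 -0.3286 -0.0262] press 1.8
42.93 [ 0.5028 -0.3286 -0.0268] press 17.3
```

```bash
python3 -m handwheel '[[[0,0,-0.0014],0,1],[[0,0,-0.0014],0,1],[[0,0,-0.0014],0,0.6],[[0,0,-0.0014],0,0.6],[[0,0,-0.0014],0,0.4],[[0,0,-0.0014],0,0.3],[[0,0,-0.0014],0,0.3],[[0,0,-0.0014],0,0.3]]'>/dev/null; python3 chk.py -9 9;  python3 -m handwheel '[[[0,0,-0.01],0,0.3],[[0,0,-0.03],0,0.3],[[0,0,-0.08],0,0.3],[[0,0,-0.14],0,0.3],[[0,0,-0.22],0,0.3],[[0,0,-0.3],0,0.3],[[0,0,-0.38],0,0.3],[[0,0,-0.4],0,0.3],[[0,0,-0.4],0,0.3]]'>/dev/null
python3 - <<'E'
from h import *
st(); c=cam("side")
im=c["color"].astype(int)
ref=cv2.imread("pics/side0.png"); ref=cv2.resize(ref,(512,384),interpolation=cv2.INTER_AREA)[:,:,::-1].astype(int)
# float: compare with start
d=np.abs(im-ref).mean(2); print("float region diff mean/max",d[190:222,265:295].mean().round(1),d[190:222,265:295].max(),"bench ref",d[225:240,280:300].mean().round(1))
# tray difference
t=d[235:275,305:365]; ys,xs=np.where(t>25); print("tray diff px",len(ys), (xs.min()+305,xs.max()+305,ys.min()+235,ys.max()+235) if len(ys) else "")
p=np.c_[xs+305,ys+235].astype(np.float32)
if len(p)>5:
    for q in p[np.argsort(p[:,0])][[0,-1]]: print(q,hit(c,*q,.012).round(3))
print("tray centre",proj(c,[.503,-.328,.009]).round(1))
E
```

```text
43.6 [ 0.5027 -0.3286 -0.0264] press 2.4
44.35 [ 0.5045 -0.3298  0.1783] yaw 82.72 F [ 0.8 -0.4 -0.4] gap 0.0319 g 0.0
float region diff mean/max 8.7 36.0 bench ref 8.6
tray diff px 79 (np.int64(316), np.int64(349), np.int64(251), np.int64(259))
[316. 257.] [ 0.447 -0.317  0.012]
[349. 253.] [ 0.554 -0.34   0.012]
tray centre [333.1 255.5]
```

The side view confirms the spindle is in the tray and the float is standing where it started.

```bash
python3 -c "
from station import bot
print(bot.sign_off())"
```

```text
the job is handed in; nothing more can be done
None
```

Job handed in at about 44 s: all three spindles were rolled at least one full turn, the bent one (the left, nearest the empty end) is in the scrap tray, the two straight ones stay on the plate, and the float is back on its sole, though the first two tries to pick up the bent spindle missed and it may have touched down slightly fast in the tray (17 N for a moment).

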